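# Set and clamp the indexing table

### The arm

A 6-joint arm with a two-finger parallel gripper is mounted at the origin on a cart in front of the work surface, level with it; the furniture and walls round the work are solid. World frame = base frame: x ahead of the robot, y to its left, z up, the work surface at z = 0. Lengths are in m, angles in degrees, forces in N, time in s.
With the tool pointing down it reaches from about 0.35 to 0.875 m from the base axis. Payload 4.2 kg.
Tool frame: the origin (TCP) lies midway between the tips of the shut fingers; the grasp point (between the pads) lies 19 mm behind it; z points along the fingers, y is the line along which they close (so a half turn about z gives the same grasp; the last joint's range is limited). The gripper opens to 87 mm and grips with 3 to 60 N. Pads are 19 mm wide; open, the fingers measure 117 mm over their backs; the gripper's body (75 mm by 190 mm) begins 51 mm behind the grasp point.
Start: joints at [-56.402, 22.042, 0.453, 0, -68.411, -14.817], TCP at [0.201, -0.592, 0.184] pointing down, gripper open.
Joint ranges: [-179.83, 179.83], [-69.29, 118.12], [-61.27, 80.66], [-181.25, 117.63], [-171.15, -9.14], [-177.46, 177.46]. Speed limits (degrees/s): [159.86, 159.86, 180, 180, 180, 180].

### API

Orientations are given as a 3x3 rotation matrix whose columns are the frame's x, y, z axes.
In Python, from station import sense, capture, finish_job, silhouettes, landmark_of gives the robot as it stands.
- The arm moves only by the tool step_arm, never from a script. Its arguments are lists of equal length, an entry for each row: "linear": the shift along the tool's x, y, z in mm, a list of three; "delta_rot": the turn, a rotation vector about the tool's x, y, z in rad, a list of three; "grip": the finger opening in mm, from 0 to 87. A call has 1 to 10 rows; each row shifts and turns the commanded pose from where the row before left it, along the tool's axes as they then stand; what a row does not reach is not made up. A row lasts 1/8 s, in which the tool goes at most 62.5 mm and 10.7 degrees, less where a joint would pass 70% of its speed; a pose out of reach is approached as far as the arm can. A call with a gripper value outside its range is refused whole. The fingers move at their own pace and stop on an object; the grip force is fixed at half the most. Time passes only in rows, so rows that do not move let the fingers close. It gives the time, the measured TCP pose, the force, the opening and the grip force at its end, in the units of the state.
- sense(): the state, without advancing time (a new reading comes with each control period).
- capture(name): name is "side" or "top" or "wrist"; returns a dict with "img" (420x560x3 uint8, red, green, blue), "fx", "fy", "cx", "cy" (pixels), "world_to_cam" (4x4, takes a point from world to camera coordinates); the wrist camera has in their place "mount" (4x4, takes a point from camera to tool coordinates, whose origin is the TCP and whose axes are the flange's). Camera axes: x right, y up, looking along -z (the intrinsics and any distortion apply to the point x, -y, -z); pixel columns grow to the right and rows downward; lengths in m; the calibration is good to about 2 mm. A picture is of the moment at which its call begins: read the wrist's pose just before it. There is no depth.
- finish_job(): hands the job in; it is judged then, once.
Trained networks look in the newest picture that a camera, given by its name, has taken for a name from the list of things; names that differ only in an ending like _2 or _b are one class to them, and where a whole thing is asked for, a point or a joint stands for the part that bears it (a point fixed in the world has none). Each returns a list of dicts, best first, with "score" (0 to 1); they miss things now and then, are a little off and sometimes report something else, mostly with a low value. They report only what shows in the picture. A call takes as long as a camera call. They do not tell look-alikes from the thing itself.
- silhouettes(camera, label): "mask" (420x560 bool, what is visible of it) and "point" ([column, row] in pixels, amid what is visible of it).
- landmark_of(camera, label): "point" ([column, row] in pixels: a listed point, or the origin of a listed thing).
The state is a dict: "time_s": time; "joints": joint angles; "joint_velocities": joint speeds; "effort": joint torques, N m; "tcp_pos": TCP position; "ee_rot": TCP orientation; "wrist_force": force on the tool from outside, world axes, zero at the start; "moment": the same for the moment, N m; "gripper_width": opening from 0.0 (shut) to 1.0 (fully open); "gripper_force": force on a finger pad.
Only numpy, scipy, OpenCV 4.12 (cv2) and the standard library are available. Lean on these libraries where they do the work, as an engineer would, in place of code of your own. Each camera call takes 0.05 s, during which the arm holds its last target. There are 200 camera calls.

### The job

Set the small round indexing table on the bench: with a fingertip or the outside of the fingers, push the upright post on its dial round until the dial's index line is in line with the one long, broad line on the scale collar. Then push the clamp lever all the way over, away from the robot, to its stop, leaving the dial on the line. Push only: never take the post or the lever's pin between the fingers, do not move the scale collar, and leave the loose things round the table where they are.

Things in the scene. Friction and masses are not known exactly. Their poses are not given: they have to be found in the camera images.
- indexer: the fixed base of the indexing table, bolted to the bench: dark steel disc, 134 mm diameter, 16 mm high, with three small feet reaching 84 mm from the axis. Origin: on the dial's vertical axis at bench height; z up; x points away from the robot within about 20 degrees. A lug that carries the clamp lever sticks out on its left (+y) side, to 106 mm.
- dial (a joint): angle (rad) of the dial, a bright steel disc, 100 mm diameter, top face 26 mm above the bench (18 mm wide hub screw to 31 mm). Grows counterclockwise from above; it is the heading of post and index line in the base frame, from the base's +x. Turns either way, two turns each. Even friction (0.06 N m, 1.7 N at the post), clamped or not; stays where left.
- dial_post (a point): middle of the upright dark steel post on the dial: 12 mm diameter, 36 mm from the dial's axis, on the same radius as the index line. It stands from the dial face (26 mm above the bench; a 16 mm wide ring 2 mm high at its foot) up to 56 mm above the bench; this point is 41 mm above the bench.
- dial_index (a point): outer end of the dial's index line, where it meets the collar: 50 mm from the axis, 26 mm above the bench. The black line, 3.5 mm wide, runs from the hub to the rim of the dial, past the foot of the post.
- collar (a joint): angle (rad) of the scale collar, the aluminium ring round the dial, 125 mm diameter, top face 24 mm above the bench, in the same sense and from the same zero as the dial: the dial is on the line when the two angles are equal (or differ by a whole turn). It holds stiffly (1 N m) and must stay as found.
- collar_line (a point): inner end of the target line on the collar: 50 mm from the axis, 26 mm above the bench; coincides with dial_index when the dial is set. The target is the only line that crosses the whole ring, 12 mm long and 3.5 mm wide, black; the 23 other lines, one every 15 degrees, are 4.5 mm long and 1.2 mm wide.
- clamp (a joint): angle (rad) of the clamp lever: 0 open, 1.05 at its stop. Vertical axis 86 mm from the dial's axis on the base's +y side. Growing values turn it clockwise from above, its pin away from the robot: it points 120 degrees counterclockwise of the base's +x at 0, 60 at 1.05. Stays where left (0.05 N m, 1.4 N at the pin); starts at 0 to 0.15.
- clamp_pin (a point): point on the black upright pin at the end of the clamp lever, 36 mm from the lever's axis: pin 10 mm diameter, from the lever's top (32 mm above the bench) to 58 mm above the bench; this point is 46 mm above the bench.
- solder_wick: loose small blue spool lying flat, 42 mm diameter, 12 mm high, in front of the table; origin at the centre of its underside. To be left alone.
- jar_grease: loose low jar with a black lid, 38 mm diameter, 31 mm high, in front of the table on the right; origin at the centre of its underside. To be left alone.
- tape_roll_b: loose black roll of tape lying flat, 60 mm diameter, 12 mm high, behind the table on the left; origin at the centre of its underside. To be left alone.
Mind the look-alikes: they are no part of the job. Of the things that look like the indexer, the larger one is meant.

How it is judged (in metres and radians):
On the way, in this order (a step that is already met when the one before it is completed fails the run):
1. the index line stands still on the long collar line while the clamp lever is still open (distance between dial_index and collar_line below 0.0035 m and velocity of joint dial between -0.03 and 0.03 rad/s and value of joint clamp below 0.35 rad), for 0.3 s.
2. the clamp lever is pushed over to its stop (value of joint clamp above 0.93 rad), for 0.1 s.
At the end, for the whole second after the job is handed in: The index line's outer end is within 3.5 mm of the inner end of the long collar line (the line's own width, about 4 degrees), the dial is still, and the clamp lever is over at its stop (above 0.93 of 1.05 rad) (distance between dial_index and collar_line below 0.0035 m and value of joint clamp above 0.93 rad and velocity of joint dial between -0.03 and 0.03 rad/s); the robot touches nothing.
It fails at once if the clamp lever is pushed over while the dial is off the line (value of joint clamp above 0.5 rad and distance between dial_index and collar_line above 0.0045 m).
It fails at once if the dial's post is taken between the fingers (horizontal distance between the grasp point and dial_post below 0.006 m and height (world z) of the grasp point below 0.068 m).
It fails at once if the lever's pin is taken between the fingers (horizontal distance between the grasp point and clamp_pin below 0.006 m and height (world z) of the grasp point below 0.07 m).
It fails at once if the scale collar is moved (distance of collar_line from where it was at the start of the episode above 0.004 m).
It fails at once if a loose bystander is moved, lifted or carried (distance of any of solder_wick, jar_grease, tape_roll_b from where it was at the start of the episode above 0.015 m).
It also fails if it takes over 67 s, if anything falls off the work surface, if the arm or the gripper's body presses on something with over 40 N, if the wrist force passes 120 N, or if a joint passes its speed limit or range.

## Working session

There is one attempt and no reset: what is moved stays moved. The work goes in short steps, Python scripts to look and compute and a tool call to move; the robot and the scene stay as the last step left them, time stands still between calls to the robot, and variables do not carry over. Pictures are saved under pics/ and viewed, at most 10 in all, crops included, and the job is handed in when it is done.

Besides the shell and the picture viewer there is one more tool, called after ">>>" as name(argument=value, ...), one argument or row to a line, values as JSON. step_arm: Moves the arm, as the interface text tells. Its arguments: {"type":"object","properties":{"linear":{"type":"array"},"delta_rot":{"type":"array"},"grip":{"type":"array"}},"required":["linear","delta_rot","grip"]}

```bash
ls; mkdir -p pics; cat > h.py <<'E'
import numpy as np, cv2
from station import *
def cap(n):
    s=sense(); c=capture(n)
    if 'world_to_cam' not in c or c['world_to_cam'] is None:
        T=np.eye(4);T[:3,:3]=np.array(s['ee_rot']);T[:3,3]=s['tcp_pos']
        c['world_to_cam']=np.linalg.inv(T@np.array(c['mount']))
    return c
def ray(c,p,z):
    W=np.linalg.inv(np.array(c['world_to_cam']))
    d=np.array([(p[0]-c['cx'])/c['fx'],-(p[1]-c['cy'])/c['fy'],-1])
    d=W[:3,:3]@d;o=W[:3,3]
    return o+d*(z-o[2])/d[2]
def proj(c,P):
    q=(np.array(c['world_to_cam'])@np.append(P,1))[:3]
    return np.array([c['cx']+c['fx']*q[0]/-q[2],c['cy']+c['fy']*-q[1]/-q[2]])
def save(c,n,s=1): cv2.imwrite('pics/'+n,cv2.resize(c['img'][:,:,::-1],None,fx=s,fy=s))
E
python3 - <<'E'
from h import *
Z=dict(indexer=0,dial_post=.041,dial_index=.026,collar_line=.026,clamp_pin=.046,solder_wick=0,jar_grease=0,tape_roll_b=0)
ims=[]
for n in('top','side'):
    c=cap(n);ims.append(c['img'][:,:,::-1]);print(n,[k for k in c if k!='img'],np.round(np.array(c['world_to_cam']),3).tolist())
    for k,z in Z.items():
        print(k,[(np.round(r['point']).tolist(),round(r['score'],2),np.round(ray(c,r['point'],z),3).tolist()) for r in landmark_of(n,k)[:3]])
    save(c,n+'0.png',1.4)
s=sense();print(s['tcp_pos'],s['ee_rot'],s['wrist_force'])
E
```

```text
pics
top ['fx', 'fy', 'cx', 'cy', 'world_to_cam'] [[-0.004, -1.0, -0.016, 0.158], [0.986, -0.007, 0.166, -0.518], [-0.166, -0.015, 0.986, -0.908], [0.0, 0.0, 0.0, 1.0]]
indexer [([230.0, 189.0], 0.72, [0.56, 0.257, 0.0]), ([395.0, 227.0], 0.68, [0.48, -0.077, 0.0]), ([229.0, 218.0], 0.61, [0.501, 0.258, 0.0])]
dial_post [([399.0, 215.0], 0.79, [0.499, -0.075, 0.041])]
dial_index [([229.0, 191.0], 0.96, [0.552, 0.256, 0.026]), ([397.0, 207.0], 0.64, [0.517, -0.076, 0.026]), ([216.0, 237.0], 0.34, [0.46, 0.28, 0.026])]
collar_line [([219.0, 236.0], 0.86, [0.462, 0.274, 0.026]), ([401.0, 209.0], 0.58, [0.512, -0.083, 0.026]), ([229.0, 193.0], 0.27, [0.547, 0.256, 0.026])]
clamp_pin [([167.0, 204.0], 0.55, [0.523, 0.375, 0.046]), ([356.0, 229.0], 0.52, [0.472, 0.009, 0.046]), ([255.0, 262.0], 0.23, [0.409, 0.202, 0.046])]
solder_wick [([214.0, 265.0], 0.91, [0.407, 0.286, 0.0])]
jar_grease [([254.0, 264.0], 0.72, [0.407, 0.207, 0.0])]
tape_roll_b [([211.0, 170.0], 0.72, [0.602, 0.296, 0.0])]
side ['fx', 'fy', 'cx', 'cy', 'world_to_cam'] [[-0.83, -0.558, 0.007, 0.477], [0.311, -0.451, 0.8
[... 292 characters left out ...]
171.0], 0.66, [0.51, -0.068, 0.026]), ([219.0, 225.0], 0.56, [0.562, 0.257, 0.026])]
collar_line [([248.0, 244.0], 0.77, [0.468, 0.276, 0.026]), ([228.0, 220.0], 0.68, [0.559, 0.23, 0.026]), ([309.0, 171.0], 0.6, [0.523, -0.06, 0.026])]
clamp_pin [([196.0, 256.0], 0.64, [0.514, 0.385, 0.046]), ([312.0, 188.0], 0.62, [0.456, 0.038, 0.046])]
solder_wick [([273.0, 266.0], 0.51, [0.402, 0.28, 0.0])]
jar_grease []
tape_roll_b [([192.0, 237.0], 0.61, [0.607, 0.299, 0.0])]
[ 0.20125799 -0.59169488  0.18446445] [[-9.46761663e-01 -3.21935315e-01  7.43027592e-05]
 [-3.21935318e-01  9.46761665e-01 -2.58330249e-05]
 [-6.20304410e-05 -4.83784001e-05 -9.99999997e-01]] [-0.09675962  0.15566603  0.40539312]
```

View pics/top0.png

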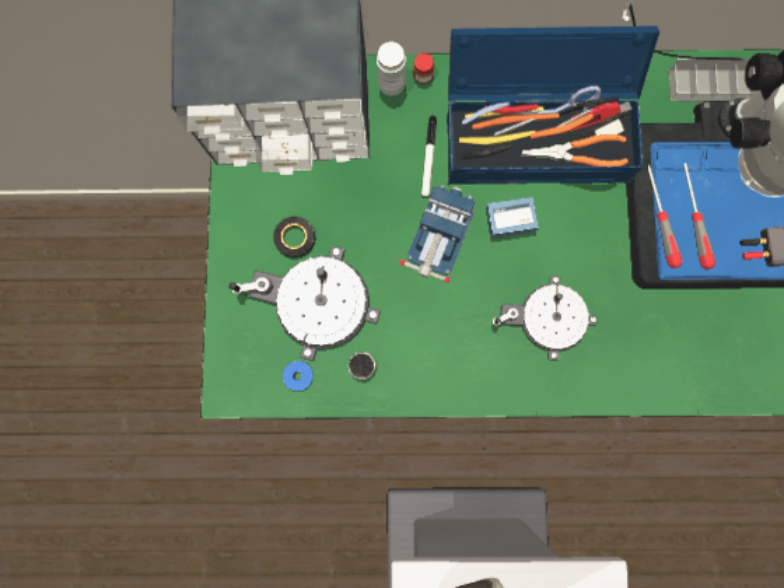

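```bash
python3 - <<'E'
from h import *
c=cap('top');cv2.imwrite('pics/topc.png',cv2.resize(c['img'][150:285,150:300,::-1],None,fx=4.4,fy=4.4,interpolation=cv2.INTER_CUBIC))
E
```

```text
(no output)
```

View pics/topc.png

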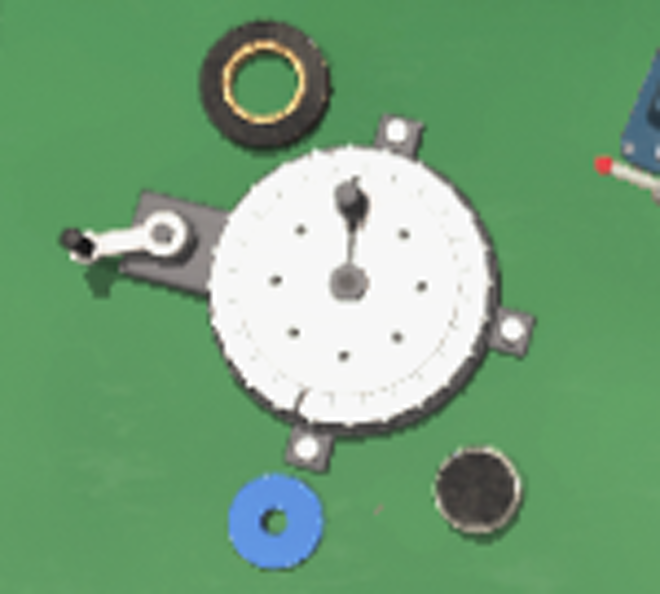

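Top view: two things could be the indexer. The larger disc has its hub at full-frame (229,214), and the smaller look-alike is at (395,227). I choose the larger one: its post is at (229,195), the long collar line at (219,240), the pin at (167,205), the wick at (214,268), the jar at (258,261) and the tape at (210,169). The dial has to turn about +157° (CCW).

>>> step_arm(
  linear=[
    [-36,47,-10],
    [-36,47,-10],
    [-36,47,-10],
    [-36,47,-10],
    [-36,47,-10],
    [-36,47,-10],
    [-36,47,-10],
    [-36,47,-10],
    [-36,47,-10],
    [-36,47,-10],
  ],
  delta_rot=[
    [0,0,0],
    [0,0,0],
    [0,0,0],
    [0,0,0],
    [0,0,0],
    [0,0,0],
    [0,0,0],
    [0,0,0],
    [0,0,0],
    [0,0,0],
  ],
  grip=[0,0,0,0,0,0,0,0,0,0],
)

```text
time_s: 2.2
tcp_pos: [0.3909, -0.0288, 0.2854]
ee_rot: [[-0.947, -0.323, 0.002], [-0.323, 0.947, 0.0], [-0.002, -0.0, -1.0]]
wrist_force: [0.6, -0.9, -0.3]
gripper_width: 0.02
gripper_force: 0.0
```

>>> step_arm(
  linear=[
    [-36,47,0],
    [-36,47,0],
    [-36,47,0],
    [-36,47,0],
    [0,0,0],
    [0,0,0],
    [0,0,0],
    [0,0,0],
    [0,0,0],
    [0,0,0],
  ],
  delta_rot=[
    [0,0,0],
    [0,0,0],
    [0,0,0],
    [0,0,0],
    [0,0,-0.18],
    [0,0,-0.18],
    [0,0,-0.18],
    [0,0,-0.18],
    [0,0,-0.18],
    [0,0,-0.18],
  ],
  grip=[0,0,0,0,0,0,0,0,0,0],
)

```text
time_s: 3.45
tcp_pos: [0.4665, 0.1935, 0.2846]
ee_rot: [[-0.156, -0.988, 0.0], [-0.988, 0.156, 0.0], [-0.0, -0.0, -1.0]]
wrist_force: [-0.5, 0.0, 0.9]
gripper_width: 0.008
gripper_force: 0.0
```

```bash
python3 - <<'E'
from h import *
s=sense();print(s['time_s'],s['tcp_pos'],np.round(s['ee_rot'],3).tolist(),np.round(s['joints'],1),s['gripper_width'],s['wrist_force'])
c=cap('wrist');print(np.round(c['mount'],3).tolist(),c['fx'],c['cx'],c['cy'])
Z=dict(indexer=0,dial_post=.041,dial_index=.026,collar_line=.026,clamp_pin=.046)
for k,z in Z.items():
    print(k,[(np.round(r['point']).tolist(),round(r['score'],2),np.round(ray(c,r['point'],z),4).tolist()) for r in landmark_of('wrist',k)[:3]])
save(c,'w1.png',1.4)
E
```

```text
3.45 [0.46649288 0.19351138 0.28455559] [[-0.156, -0.988, 0.0], [-0.988, 0.156, 0.0], [-0.0, -0.0, -1.0]] [ 41.    6.9  -5.8  -0.  -77.3 -50. ] 0.007874859632753008 [-0.50160967  0.02713985  0.86954985]
[[-0.0, 0.968, 0.251, 0.068], [1.0, 0.0, 0.0, 0.0], [0.0, 0.251, -0.968, -0.201], [0.0, 0.0, 0.0, 1.0]] 293.36443592274924 280.63567303810066 211.94582095022267
indexer [([264.0, 218.0], 0.93, [0.505, 0.2566, 0.0])]
dial_post [([241.0, 226.0], 0.96, [0.5397, 0.2521, 0.041])]
dial_index [([232.0, 224.0], 0.97, [0.5564, 0.2507, 0.026])]
collar_line []
clamp_pin [([253.0, 50.0], 0.78, [0.4746, 0.0099, 0.046]), ([238.0, 226.0], 0.3, [0.5437, 0.2499, 0.046])]
```

View pics/w1.png

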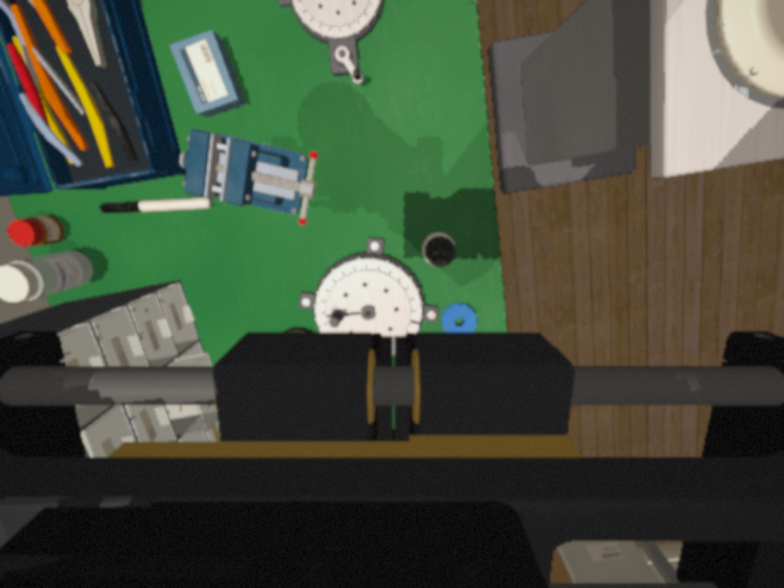

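Wrist view: the big dial's hub is at about (263,223), with the post at (241,226). The collar line is hidden behind the fingers. The look-alike is at the top. I shift the tool left to uncover the collar.

>>> step_arm(
  linear=[
    [-40,0,0],
    [-40,0,0],
    [0,0,0],
  ],
  delta_rot=[
    [0,0,0],
    [0,0,0],
    [0,0,0],
  ],
  grip=[0,0,0],
)

```text
time_s: 4.12
tcp_pos: [0.4796, 0.2744, 0.2834]
ee_rot: [[-0.161, -0.987, -0.001], [-0.987, 0.161, -0.001], [0.001, 0.001, -1.0]]
wrist_force: [-0.9, -0.3, -0.4]
gripper_width: 0.006
gripper_force: 0.0
```

```bash
cat > m.py <<'E'
from h import *
def meas(n='wrist',show=None):
    s=sense();print(s['time_s'],np.round(s['tcp_pos'],4),np.round(np.array(s['ee_rot'])[:2,0],3),np.round(s['wrist_force'],1))
    c=cap(n);Z=dict(indexer=0,dial_post=.041,dial_index=.026,collar_line=.026,clamp_pin=.046)
    for k,z in Z.items():
        print(k,[(np.round(r['point'],1).tolist(),round(r['score'],2),np.round(ray(c,r['point'],z),4).tolist()) for r in landmark_of(n,k)[:3]])
    if show: save(c,show,1.4)
    return c
E
python3 -c "
from m import *
c=meas()
cv2.imwrite('pics/w2.png',cv2.resize(c['img'][80:240,170:370,::-1],None,fx=3.7,fy=3.7,interpolation=cv2.INTER_CUBIC))"
```

```text
4.125 [0.4796 0.2744 0.2834] [-0.161 -0.987] [-0.9 -0.3 -0.4]
indexer [([263.8, 171.2], 0.65, [0.5046, 0.2579, 0.0])]
dial_post [([236.8, 175.0], 0.9, [0.5428, 0.2527, 0.041]), ([265.7, 168.8], 0.42, [0.4981, 0.2505, 0.041])]
dial_index [([230.2, 174.5], 0.87, [0.5553, 0.2518, 0.026])]
collar_line [([290.9, 179.4], 0.96, [0.463, 0.2747, 0.026]), ([230.5, 172.4], 0.48, [0.5542, 0.2486, 0.026])]
clamp_pin []
```

View pics/w2.png

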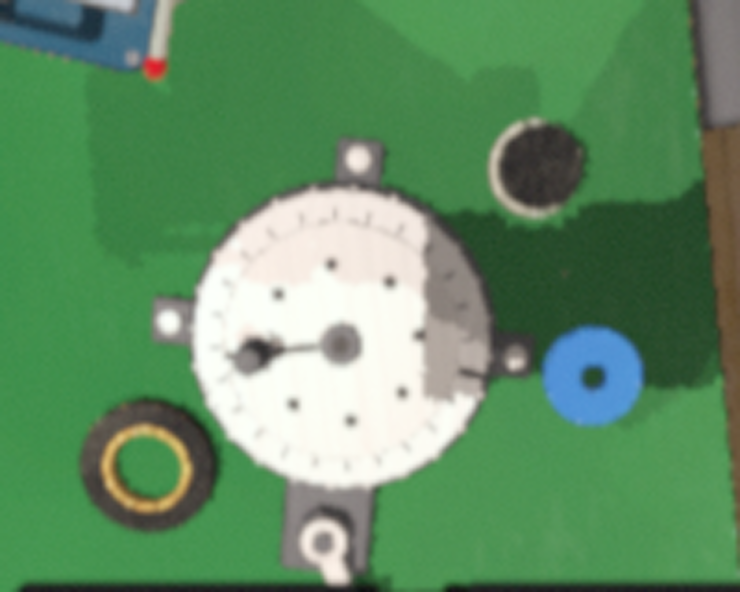

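The post heading is about -6° and the collar line about 157.6° in the world, with the axis near (0.506, 0.257). I go beside the post on its right and push CCW with the closed fingers.

>>> step_arm(
  linear=[
    [8,-16.5,46],
    [8,-16.5,46],
    [8,-16.5,46],
    [9,-16.5,45],
    [0,0,0],
    [0,0,0],
  ],
  delta_rot=[
    [0,0,0],
    [0,0,0],
    [0,0,0],
    [0,0,0],
    [0,0,-0.06],
    [0,0,0],
  ],
  grip=[0,0,0,0,0,0],
)

```text
time_s: 5.18
tcp_pos: [0.5396, 0.2284, 0.1013]
ee_rot: [[-0.105, -0.995, -0.0], [-0.995, 0.105, -0.0], [0.0, 0.0, -1.0]]
wrist_force: [0.2, 0.2, -0.1]
gripper_width: 0.003
gripper_force: 0.0
```

```bash
python3 - <<'E'
from m import *
c=meas('side')
s=sense();R=np.array(s['ee_rot']);print(R.round(3).tolist(),'to start, tool mm',(R.T@(np.array([.5395,.2313,.038])-s['tcp_pos'])*1e3).round(1))
cv2.imwrite('pics/s2.png',cv2.resize(c['img'][120:320,110:350,::-1],None,fx=3,fy=3))
E
```

```text
5.175 [0.5396 0.2284 0.1013] [-0.105 -0.995] [ 0.2  0.2 -0.1]
indexer [([323.5, 182.2], 0.78, [0.4828, -0.0716, 0.0]), ([236.3, 242.1], 0.64, [0.5146, 0.2589, 0.0])]
dial_post [([231.4, 218.5], 0.93, [0.5416, 0.2391, 0.041]), ([314.4, 166.4], 0.91, [0.5101, -0.0671, 0.041])]
dial_index [([223.1, 224.3], 0.9, [0.5567, 0.2507, 0.026]), ([314.5, 169.3], 0.7, [0.515, -0.0772, 0.026])]
collar_line [([239.2, 244.1], 0.6, [0.484, 0.2863, 0.026]), ([248.4, 244.9], 0.57, [0.4665, 0.2775, 0.026]), ([310.4, 173.1], 0.45, [0.5136, -0.0538, 0.026])]
clamp_pin [([193.5, 255.0], 0.55, [0.5209, 0.3841, 0.046]), ([311.9, 186.1], 0.38, [0.4613, 0.0282, 0.046]), ([230.1, 217.2], 0.18, [0.5425, 0.2422, 0.046])]
[[-0.103, -0.995, 0.001], [-0.995, 0.103, 0.001], [-0.001, -0.001, -1.0]] to start, tool mm [-1.7  0.2 64.3]
```

View pics/s2.png

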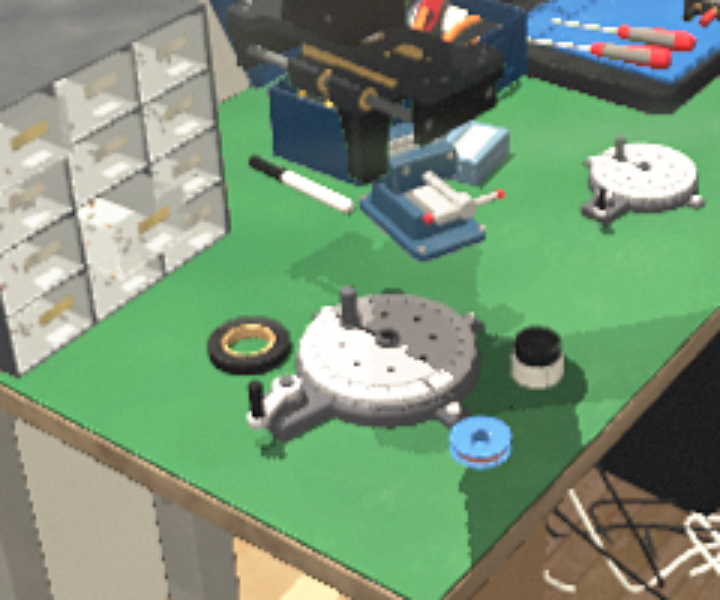

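```bash
python3 - <<'E'
from h import *
c=cap('side');s=sense()
for P in (s['tcp_pos'],[.5418,.2532,.056],[.5418,.2532,.041],[.506,.257,.031]): print(proj(c,np.array(P)).round(1), (proj(c,np.array(P))-[110,120])*3)
E
```

```text
[233.7 193.5] [371.12331127 220.40181911]
[226.9 215.9] [350.83805607 287.80219664]
[227.3 221.6] [351.88971514 304.68330177]
[239.4 231.7] [388.16614355 335.06288961]
```

>>> step_arm(
  linear=[
    [-2,0,25],
    [0,0,25],
    [0,0,14],
    [0,0,0],
    [0,0,0],
  ],
  delta_rot=[
    [0,0,0],
    [0,0,0],
    [0,0,0],
    [0,0,0],
    [0,0,0],
  ],
  grip=[0,0,0,0,0],
)

```text
time_s: 6.15
tcp_pos: [0.5403, 0.2317, 0.0384]
ee_rot: [[-0.102, -0.995, 0.002], [-0.995, 0.102, 0.001], [-0.001, -0.002, -1.0]]
wrist_force: [0.4, 1.1, -0.5]
gripper_width: 0.003
gripper_force: 0.0
```

```bash
python3 - <<'E'
from h import *
c=cap('side');s=sense();print(s['tcp_pos'],s['wrist_force'],(proj(c,s['tcp_pos'])-[150,130])*5)
cv2.imwrite('pics/s3.png',cv2.resize(c['img'][130:250,150:310,::-1],None,fx=5,fy=5))
E
```

```text
[0.54029786 0.23174651 0.03857191] [-0.14496767  0.0457199   0.60989387] [420.02080917 440.04284715]
```

View pics/s3.png

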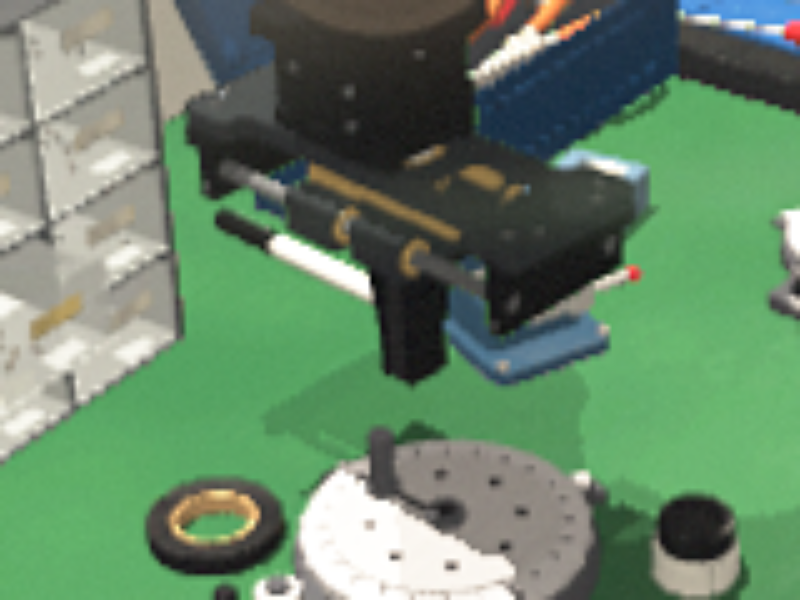

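```bash
python3 - <<'E'
from h import *
c=cap('top');s=sense();print((proj(c,s['tcp_pos'])-[150,120])*4.5,(proj(c,np.array(s['tcp_pos'])+[0,0,.03])-[150,120])*4.5)
cv2.imwrite('pics/t3.png',cv2.resize(c['img'][120:250,150:320,::-1],None,fx=4.5,fy=4.5))
E
```

```text
[407.87028067 338.80434821] [401.18241951 325.61732362]
```

View pics/t3.png

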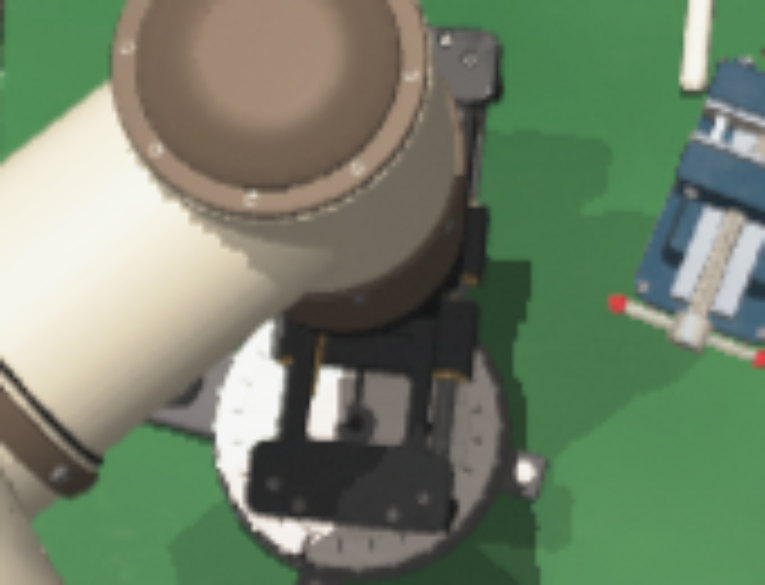

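Side view: the visible fingertip is at crop (413,380), but the TCP projects to (420,440), about 30 mm lower. Horizontally the top view agrees with the reported pose. So the tips may end short of the TCP. A short test push will tell.

>>> step_arm(
  linear=[
    [-4,0,0],
    [-4,0,0],
    [-4,0,0],
    [-2,0,0],
    [0,0,0],
  ],
  delta_rot=[
    [0,0,0],
    [0,0,0],
    [0,0,0],
    [0,0,0],
    [0,0,0],
  ],
  grip=[0,0,0,0,0],
)

```text
time_s: 6.88
tcp_pos: [0.5409, 0.2453, 0.0374]
ee_rot: [[-0.103, -0.995, -0.0], [-0.995, 0.103, -0.0], [0.0, 0.0, -1.0]]
wrist_force: [-0.7, -0.2, 0.5]
gripper_width: 0.005
gripper_force: 0.0
```

```bash
python3 -c "
from m import *
c=meas('side');s=sense();print(proj(c,s['tcp_pos']))
for k in ('dial_post',):
  print([(r['score'],r['point'],np.argwhere(r['mask']).min(0),np.argwhere(r['mask']).max(0)) for r in silhouettes('side',k)])
cv2.imwrite('pics/s4.png',cv2.resize(c['img'][150:250,170:290,::-1],None,fx=6,fy=6))"
```

```text
6.875 [0.5409 0.2453 0.0374] [-0.103 -0.995] [-0.7 -0.2  0.5]
indexer [([236.8, 241.3], 0.81, [0.5154, 0.256, 0.0]), ([324.1, 183.2], 0.69, [0.479, -0.0681, 0.0])]
dial_post [([314.0, 168.1], 0.56, [0.5064, -0.0587, 0.041])]
dial_index [([223.8, 223.2], 0.74, [0.558, 0.2466, 0.026]), ([314.7, 168.8], 0.57, [0.5159, -0.0798, 0.026])]
collar_line [([246.5, 243.7], 0.81, [0.4722, 0.2766, 0.026]), ([312.1, 172.7], 0.67, [0.511, -0.0582, 0.026])]
clamp_pin [([284.5, 245.3], 0.61, [0.3898, 0.257, 0.046]), ([194.5, 252.5], 0.56, [0.5245, 0.3772, 0.046]), ([237.4, 244.3], 0.55, [0.4705, 0.3084, 0.046])]
[230.03386106 221.2037606 ]
[(0.97, [241.3, 233.3], array([216, 216]), array([248, 261])), (0.83, [324.6, 172.3], array([165, 311]), array([183, 338]))]
```

View pics/s4.png

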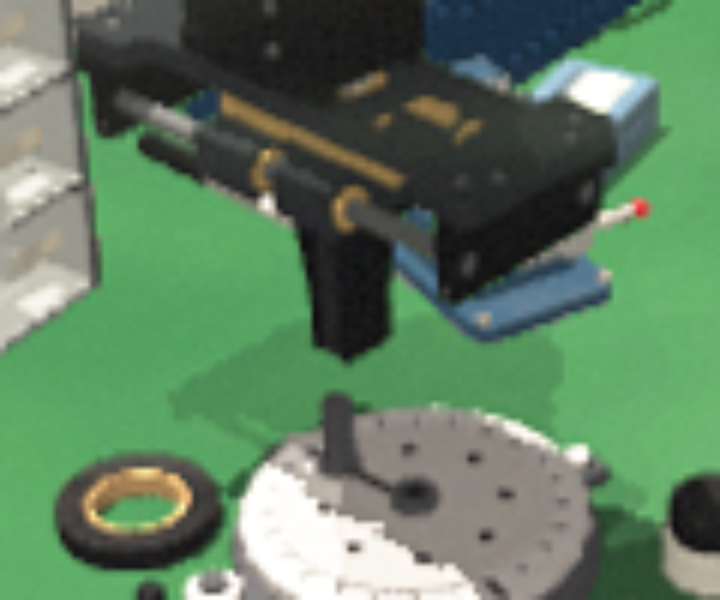

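The post hasn't moved: its base is still at crop (338,450), its top at (338,400), and the fingertip is above it at (345,350). The real tips therefore end about 32 mm above the reported TCP. I back off and go about 28 mm lower, watching the force.

>>> step_arm(
  linear=[
    [8,0,0],
    [7,0,0],
    [0,0,8],
    [0,0,8],
    [0,0,6],
    [0,0,5],
    [0,0,0],
  ],
  delta_rot=[
    [0,0,0],
    [0,0,0],
    [0,0,0],
    [0,0,0],
    [0,0,0],
    [0,0,0],
    [0,0,0],
  ],
  grip=[0,0,0,0,0,0,0],
)

```text
time_s: 8.1
tcp_pos: [0.5391, 0.2301, 0.0098]
ee_rot: [[-0.103, -0.995, -0.001], [-0.995, 0.103, -0.001], [0.001, 0.001, -1.0]]
wrist_force: [0.4, 0.6, 0.5]
gripper_width: 0.005
gripper_force: 0.0
```

>>> step_arm(
  linear=[
    [-4,0,0],
    [-4,0,0],
    [-4,0,0],
    [-3,0,0],
    [0,0,0],
  ],
  delta_rot=[
    [0,0,0],
    [0,0,0],
    [0,0,0],
    [0,0,0],
    [0,0,0],
  ],
  grip=[0,0,0,0,0],
)

```text
time_s: 8.72
tcp_pos: [0.541, 0.2454, 0.0105]
ee_rot: [[-0.103, -0.995, 0.0], [-0.995, 0.103, 0.0], [-0.0, -0.0, -1.0]]
wrist_force: [1.1, -0.2, 0.3]
gripper_width: 0.001
gripper_force: 0.2
```

```bash
python3 -c "
from m import *
c=meas('side')
cv2.imwrite('pics/s5.png',cv2.resize(c['img'][150:250,170:290,::-1],None,fx=6,fy=6))"
```

```text
8.725 [0.541  0.2454 0.0105] [-0.103 -0.995] [ 1.1 -0.2  0.3]
indexer [([321.7, 183.2], 0.78, [0.4842, -0.0645, 0.0]), ([234.4, 240.6], 0.61, [0.5213, 0.257, 0.0])]
dial_post [([224.8, 220.8], 0.86, [0.5481, 0.2541, 0.041]), ([314.1, 166.0], 0.7, [0.5119, -0.0685, 0.041]), ([235.9, 241.7], 0.28, [0.4824, 0.2985, 0.041])]
dial_index [([221.1, 226.3], 0.57, [0.5555, 0.259, 0.026])]
collar_line [([250.3, 242.4], 0.85, [0.4683, 0.2685, 0.026]), ([308.4, 170.0], 0.55, [0.5263, -0.0648, 0.026])]
clamp_pin [([194.7, 257.0], 0.64, [0.5148, 0.3873, 0.046]), ([312.7, 186.6], 0.59, [0.4586, 0.029, 0.046])]
```

View pics/s5.png

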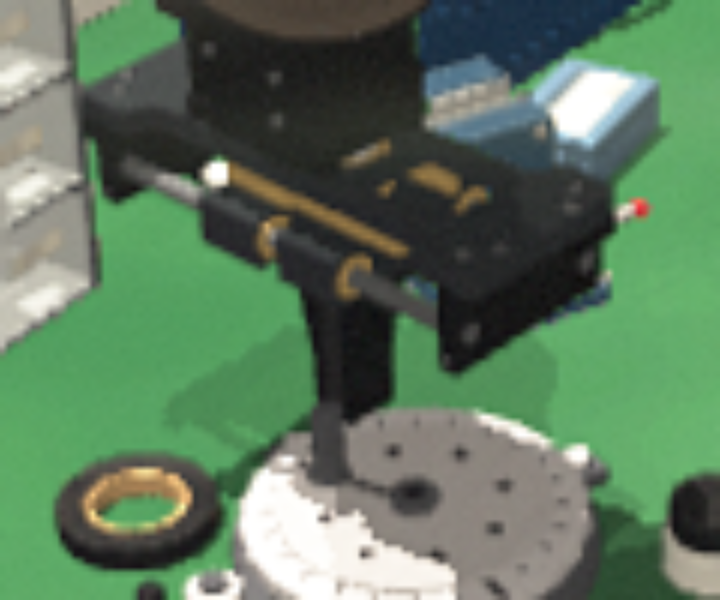

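The post is now moving: its base shifted to (330,462) with the finger against it. I rotate the tool rigidly about the dial axis.

>>> step_arm(
  linear=[
    [-5.7,-0.8,1],
    [-5.7,-0.8,1],
    [-5.7,-0.8,0],
    [-5.7,-0.8,0],
    [-5.7,-0.8,0],
    [0,0,0],
  ],
  delta_rot=[
    [0,0,-0.157],
    [0,0,-0.157],
    [0,0,-0.157],
    [0,0,-0.157],
    [0,0,-0.157],
    [0,0,0],
  ],
  grip=[0,0,0,0,0,0],
)

```text
time_s: 9.78
tcp_pos: [0.5388, 0.2731, 0.0084]
ee_rot: [[0.629, -0.777, -0.0], [-0.777, -0.629, -0.0], [0.0, 0.0, -1.0]]
wrist_force: [0.7, -1.6, -0.1]
gripper_width: 0.005
gripper_force: 0.3
```

```bash
cat >> m.py <<'E'
A=np.array([.506,.257])
def frame():
    s=sense();R=np.array(s['ee_rot']);p=np.array(s['tcp_pos'])[:2]-A;t=-R[:2,0];u=-R[:2,1]
    print('frame heading',np.degrees(np.arctan2(u[1],u[0])).round(1),'u,t mm',(p@u*1e3).round(1),(p@t*1e3).round(1),'j6',round(s['joints'][5],1))
E
python3 -c "
from m import *
c=meas('side');frame();meas('top')"
```

```text
9.775 [0.5388 0.2731 0.0084] [ 0.629 -0.777] [ 0.7 -1.6 -0.1]
indexer [([237.7, 244.6], 0.75, [0.5066, 0.2641, 0.0]), ([323.5, 180.0], 0.64, [0.4884, -0.0815, 0.0]), ([246.3, 241.1], 0.46, [0.4986, 0.2436, 0.0])]
dial_post [([224.6, 226.0], 0.79, [0.5363, 0.2692, 0.041]), ([316.3, 167.3], 0.74, [0.5036, -0.0658, 0.041])]
dial_index [([313.6, 169.3], 0.69, [0.5169, -0.0759, 0.026]), ([215.5, 238.2], 0.55, [0.538, 0.2989, 0.026])]
collar_line [([249.2, 242.6], 0.76, [0.4698, 0.2704, 0.026]), ([312.5, 171.2], 0.48, [0.5142, -0.0655, 0.026])]
clamp_pin [([193.9, 252.6], 0.65, [0.5253, 0.3781, 0.046]), ([245.8, 244.8], 0.48, [0.4554, 0.3001, 0.046]), ([309.4, 184.8], 0.36, [0.4694, 0.0264, 0.046])]
frame heading 39.0 u,t mm 35.8 -8.2 j6 -3.2
10.075 [0.5389 0.2732 0.0084] [ 0.629 -0.777] [-0.5 -0.4 -0.4]
indexer [([394.0, 225.5], 0.93, [0.4834, -0.0743, 0.0]), ([230.2, 216.4], 0.62, [0.5041, 0.2562, 0.0])]
dial_post [([398.4, 212.3], 0.64, [0.504, -0.0749, 0.041]), ([214.5, 198.8], 0.56, [0.5331, 0.2826, 0.041])]
dial_index [([397.4, 203.4], 0.93, [0.524, -0.0772, 0.026]), ([210.4, 201.9], 0.61, [0.5297, 0.293, 0.026])]
collar_line [([217.5, 238.1], 0.6, [0.4574, 0.2776, 0.026]), ([397.6, 209.5], 0.58, [0.5118, -0.0771, 0.026])]
clamp_pin [([165.9, 204.5], 0.53, [0.5216, 0.3765, 0.046]), ([358.2, 232.4], 0.41, [0.4648, 0.0047, 0.046])]
```

>>> step_arm(
  linear=[
    [-5.7,-0.8,0],
    [-5.7,-0.8,0],
    [-5.7,-0.8,0],
    [-5.7,-0.8,0],
    [-5.7,-0.8,0],
    [-5.7,-0.8,0],
    [-5.7,-0.8,0],
    [-5.7,-0.8,0],
    [-5.7,-0.8,0],
    [0,0,0],
  ],
  delta_rot=[
    [0,0,-0.157],
    [0,0,-0.157],
    [0,0,-0.157],
    [0,0,-0.157],
    [0,0,-0.157],
    [0,0,-0.157],
    [0,0,-0.157],
    [0,0,-0.157],
    [0,0,-0.157],
    [0,0,0],
  ],
  grip=[0,0,0,0,0,0,0,0,0,0],
)

```text
time_s: 11.62
tcp_pos: [0.4954, 0.2919, 0.0087]
ee_rot: [[0.866, 0.499, 0.001], [0.499, -0.866, 0.001], [0.001, -0.0, -1.0]]
wrist_force: [1.4, -0.2, -0.2]
gripper_width: 0.005
gripper_force: 0.5
```

```bash
cat >> m.py <<'E'
def hd(n):
    c=cap(n)
    for k,z in dict(dial_post=.041,dial_index=.026,collar_line=.026).items():
        for r in landmark_of(n,k)[:3]:
            d=ray(c,r['point'],z)[:2]-A
            if np.linalg.norm(d)<.07: print(n,k,round(r['score'],2),'r',(np.linalg.norm(d)*1e3).round(1),'heading',np.degrees(np.arctan2(d[1],d[0])).round(1))
    return c
E
python3 -c "
from m import *
frame();hd('side');hd('top');print(sense()['wrist_force'])"
```

```text
frame heading 119.9 u,t mm 35.6 -8.2 j6 73.3
side dial_post 0.56 r 40.5 heading 134.5
side dial_index 0.87 r 42.2 heading 138.1
side collar_line 0.7 r 39.4 heading 151.1
top dial_post 0.93 r 32.0 heading 135.0
top dial_index 0.61 r 54.6 heading 137.4
top collar_line 0.7 r 55.3 heading 155.0
[ 1.35762107 -0.31250019  0.49982186]
```

>>> step_arm(
  linear=[
    [-5.7,-0.8,0],
    [-2.5,-0.4,0],
    [0,0,0],
    [8,0,0],
    [7,0,0],
    [0,0,-30],
    [0,0,-50],
    [-50,0,-50],
    [-50,0,-50],
    [0,0,-20],
  ],
  delta_rot=[
    [0,0,-0.157],
    [0,0,-0.07],
    [0,0,0],
    [0,0,0],
    [0,0,0],
    [0,0,0],
    [0,0,0],
    [0,0,0],
    [0,0,0],
    [0,0,0],
  ],
  grip=[0,0,0,0,0,0,0,0,0,0],
)

```text
time_s: 13.28
tcp_pos: [0.4329, 0.2371, 0.2]
ee_rot: [[0.731, 0.682, 0.002], [0.682, -0.731, 0.003], [0.004, -0.0, -1.0]]
wrist_force: [-0.2, 0.2, -1.2]
gripper_width: 0.002
gripper_force: 0.0
```

>>> step_arm(
  linear=[
    [0,0,0],
  ],
  delta_rot=[
    [0,0,0],
  ],
  grip=[0],
)

```text
time_s: 13.4
tcp_pos: [0.4346, 0.2389, 0.1987]
ee_rot: [[0.731, 0.682, 0.003], [0.682, -0.731, 0.003], [0.004, -0.0, -1.0]]
wrist_force: [1.2, -0.5, -0.4]
gripper_width: 0.003
gripper_force: 0.0
```

```bash
python3 -c "
from m import *
frame();c=hd('wrist');cv2.imwrite('pics/w6raw.png',c['img'][:,:,::-1]);hd('wrist');meas();hd('top');hd('top')
print(proj(c,np.array([*A,.031])))"
```

```text
frame heading 133.0 u,t mm 35.5 64.6 j6 85.4
wrist dial_post 0.91 r 33.0 heading 139.2
wrist dial_index 0.98 r 48.4 heading 142.6
wrist collar_line 0.71 r 53.2 heading 154.2
wrist dial_post 0.78 r 35.0 heading 141.6
wrist dial_index 0.79 r 49.4 heading 142.5
wrist collar_line 0.69 r 53.9 heading 155.6
13.8 [0.4338 0.238  0.1957] [0.731 0.682] [1.1 0.9 0.8]
indexer [([309.5, 135.8], 0.98, [0.509, 0.2568, 0.0]), ([271.7, 154.8], 0.66, [0.4573, 0.2763, 0.0]), ([457.5, 302.5], 0.62, [0.4874, -0.0795, 0.0])]
dial_post [([281.5, 141.0], 0.97, [0.4797, 0.2796, 0.041]), ([478.8, 306.5], 0.73, [0.5031, -0.068, 0.041])]
dial_index [([270.4, 145.2], 0.93, [0.4665, 0.286, 0.026]), ([483.3, 292.1], 0.79, [0.5222, -0.0691, 0.026])]
collar_line [([480.2, 294.0], 0.69, [0.5174, -0.0683, 0.026]), ([271.3, 154.4], 0.58, [0.4591, 0.2776, 0.026])]
clamp_pin [([244.3, 48.3], 0.61, [0.5233, 0.3752, 0.046])]
[309.84081569 139.53981067]
```

```bash
cat >> m.py <<'E'
from scipy.ndimage import map_coordinates
def lines(c,lo,hi,A=A):
    g=c['img'].astype(float).mean(2);th=np.arange(lo,hi,.5);out={}
    for nm,rs,z in (('index',np.arange(44,49,.5),.026),('collar',np.arange(52,61,.5),.024)):
        uv=np.array([[proj(c,np.array([A[0]+r/1e3*np.cos(t),A[1]+r/1e3*np.sin(t),z])) for r in rs] for t in np.radians(th)])
        I=map_coordinates(g,[uv[...,1],uv[...,0]],order=1).mean(1);d=np.maximum(np.percentile(I,60)-I,0)
        i=d.argmax();w=np.abs(th-th[i])<=4;out[nm]=(d[w]*th[w]).sum()/d[w].sum();print(nm,out[nm].round(1),'depth',d.max().round(),'base',np.percentile(I,60).round())
    print('to go',round(out['collar']-out['index'],1))
E
python3 -c "
from m import *
c=cap('wrist');lines(c,125,175);lines(c,125,175,A+[.0015,0]);lines(c,125,175,A+[0,.0015])
uv=[proj(c,np.array([A[0]+.07*(1-2*j/479),A[1]+.07*(1-2*i/479),.025])) for j in range(0,480) for i in range(480)]
m=np.array(uv,np.float32).reshape(480,480,2);cv2.imwrite('pics/rect.png',cv2.remap(c['img'][:,:,::-1].copy(),m[...,0],m[...,1],cv2.INTER_LINEAR))"
```

```text
index 145.9 depth 109.0 base 234.0
collar 157.9 depth 101.0 base 240.0
to go 12.0
index 147.0 depth 125.0 base 235.0
collar 158.4 depth 98.0 base 241.0
to go 11.4
index 147.3 depth 95.0 base 235.0
collar 159.3 depth 100.0 base 238.0
to go 12.0
```

View pics/rect.png

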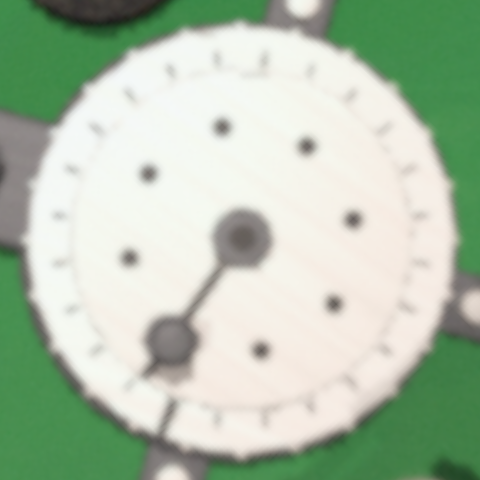

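Rectified wrist view: hub (241,238), index end (150,374) at 146°, and the broad line (170,405) to (158,437) at 157.7°. About 11.7° remains, so I re-approach and push that much.

>>> step_arm(
  linear=[
    [0,0,20],
    [50,0,50],
    [50,0,50],
    [0,0,50],
    [0,0,30],
    [0,0,0],
    [-7,0,0],
    [-8,0,0],
    [-3.6,-0.6,0],
    [-3.6,-0.6,0],
  ],
  delta_rot=[
    [0,0,0],
    [0,0,0],
    [0,0,0],
    [0,0,0],
    [0,0,0],
    [0,0,0],
    [0,0,0],
    [0,0,0],
    [0,0,-0.1],
    [0,0,-0.1],
  ],
  grip=[0,0,0,0,0,0,0,0,0,0],
)

```text
time_s: 15.8
tcp_pos: [0.4827, 0.2854, 0.0105]
ee_rot: [[0.578, 0.816, 0.004], [0.816, -0.578, 0.005], [0.006, 0.001, -1.0]]
wrist_force: [1.0, 1.8, -0.8]
gripper_width: 0.005
gripper_force: 1.2
```

>>> step_arm(
  linear=[
    [0,0,0],
    [0,0,0],
    [8,0,0],
    [7,0,0],
    [0,0,-30],
    [0,0,-50],
    [-50,0,-50],
    [-50,0,-50],
    [0,0,-20],
    [0,0,0],
  ],
  delta_rot=[
    [0,0,0],
    [0,0,0],
    [0,0,0],
    [0,0,0],
    [0,0,0],
    [0,0,0],
    [0,0,0],
    [0,0,0],
    [0,0,0],
    [0,0,0],
  ],
  grip=[0,0,0,0,0,0,0,0,0,0],
)

```text
time_s: 17.05
tcp_pos: [0.4398, 0.2248, 0.1986]
ee_rot: [[0.581, 0.814, 0.003], [0.814, -0.581, 0.003], [0.004, 0.001, -1.0]]
wrist_force: [0.2, 0.9, -0.7]
gripper_width: 0.005
gripper_force: 0.0
```

```bash
python3 -c "
from m import *
frame();c=cap('wrist');lines(c,135,180);hd('wrist');c=cap('wrist');lines(c,135,180,A+[.001,0]);meas();c=cap('side');lines(c,135,180);print(landmark_of('side','clamp_pin'))"
```

```text
frame heading 144.5 u,t mm 35.2 64.7 j6 98.5
index 156.3 depth 122.0 base 241.0
collar 157.9 depth 102.0 base 245.0
to go 1.6
wrist dial_post 0.9 r 31.8 heading 150.7
wrist dial_index 0.57 r 49.5 heading 154.0
wrist collar_line 0.92 r 51.0 heading 152.6
index 157.0 depth 134.0 base 241.0
collar 158.2 depth 101.0 base 246.0
to go 1.2
17.35 [0.4387 0.224  0.1952] [0.581 0.814] [-0.6  1.1  0.2]
indexer [([307.7, 133.0], 0.96, [0.5085, 0.2616, 0.0]), ([417.0, 327.9], 0.76, [0.4825, -0.0798, 0.0])]
dial_post [([441.5, 329.8], 0.74, [0.5085, -0.065, 0.041]), ([283.3, 141.8], 0.63, [0.4764, 0.2719, 0.041]), ([264.0, 33.2], 0.24, [0.5254, 0.3768, 0.041])]
dial_index [([269.8, 143.4], 0.84, [0.4617, 0.2796, 0.026]), ([443.3, 322.9], 0.71, [0.5173, -0.0708, 0.026])]
collar_line [([270.3, 144.9], 0.81, [0.4612, 0.2778, 0.026]), ([445.1, 320.9], 0.8, [0.5209, -0.0693, 0.026])]
clamp_pin [([265.4, 36.1], 0.89, [0.5243, 0.3723, 0.046]), ([353.9, 58.3], 0.48, [0.5896, 0.2994, 0.046])]
index 154.5 depth 148.0 base 247.0
collar 156.8 depth 78.0 base 254.0
to go 2.3
[{'point': [192.6, 251.5], 'score': 0.77}, {'point': [307.1, 187.0], 'score': 0.4}]
```

The dial is within about 1.5° (1.3 mm) of the line and standing still. Next is the clamp: pin near (0.524,0.374), lever axis about (0.528,0.340), and end pin about (0.5535,0.3655). I'll push with a finger back along heading -20°.

>>> step_arm(
  linear=[
    [0,0,0],
    [0,0,0],
    [42,-1,22],
    [42,-1,22],
    [42,-1,22],
    [44,0,22],
    [0,0,0],
    [0,0,0],
  ],
  delta_rot=[
    [0,0,-0.135],
    [0,0,-0.135],
    [0,0,0],
    [0,0,0],
    [0,0,0],
    [0,0,0],
    [0,0,0],
    [0,0,0],
  ],
  grip=[0,0,0,0,0,0,0,0],
)

```text
time_s: 18.75
tcp_pos: [0.4943, 0.3846, 0.1088]
ee_rot: [[0.342, 0.94, -0.0], [0.94, -0.342, -0.001], [-0.001, -0.0, -1.0]]
wrist_force: [0.8, -0.3, 1.0]
gripper_width: 0.003
gripper_force: 0.0
```

```bash
python3 -c "
from m import *
s=sense();R=np.array(s['ee_rot']);p=np.array(s['tcp_pos']);print(s['time_s'],p,R[:,0],s['joints'][5])
for n in('top','side'):
  c=cap(n)
  for r in landmark_of(n,'clamp_pin')[:3]: print(n,r['score'],ray(c,r['point'],.046))
  if n=='top': print('cabinet',ray(c,(262,112),0))
  else: print('cabinet',ray(c,(186,197),0))
print('to start',R.T@(np.array([.4942,.385,.009])-p)*1e3)
"
```

```text
18.75 [0.49432654 0.38458335 0.10879893] [ 3.42371272e-01  9.39564503e-01 -6.76138570e-04] 107.30447000787002
top 0.61 [0.51904998 0.37450257 0.046     ]
top 0.61 [0.47405514 0.01015042 0.046     ]
cabinet [0.72547832 0.19197938 0.        ]
side 0.55 [0.46950227 0.01965657 0.046     ]
side 0.52 [0.52500465 0.38127991 0.046     ]
cabinet [0.73078272 0.18650249 0.        ]
to start [ 0.41561845 -0.25485862 99.79868973]
```

>>> step_arm(
  linear=[
    [0,-5,30],
    [0,0,30],
    [0,0,20],
    [0,0,12],
    [0,0,7],
    [0,0,0],
  ],
  delta_rot=[
    [0,0,0],
    [0,0,0],
    [0,0,0],
    [0,0,0],
    [0,0,0],
    [0,0,0],
  ],
  grip=[0,0,0,0,0,0],
)

```text
time_s: 19.7
tcp_pos: [0.4899, 0.3866, 0.0101]
ee_rot: [[0.343, 0.939, 0.0], [0.939, -0.343, 0.0], [0.0, 0.0, -1.0]]
wrist_force: [0.7, -0.7, -0.7]
gripper_width: 0.006
gripper_force: 0.0
```

>>> step_arm(
  linear=[
    [0,6,0],
    [0,6,0],
    [0,5,0],
    [0,4,0],
    [0,4,0],
    [0,4,0],
    [0,4,0],
    [0,0,0],
  ],
  delta_rot=[
    [0,0,0],
    [0,0,0],
    [0,0,0],
    [0,0,0],
    [0,0,0],
    [0,0,0],
    [0,0,0],
    [0,0,0],
  ],
  grip=[0,0,0,0,0,0,0,0],
)

```text
time_s: 20.7
tcp_pos: [0.521, 0.3748, 0.0097]
ee_rot: [[0.343, 0.939, -0.0], [0.939, -0.343, -0.001], [-0.001, 0.0, -1.0]]
wrist_force: [-0.2, 0.8, -0.3]
gripper_width: 0.004
gripper_force: 0.2
```

```bash
cat >> m.py <<'E'
def pin(n):
    c=cap(n);L=np.array([.528,.340])
    for r in landmark_of(n,'clamp_pin')[:3]:
        q=ray(c,r['point'],.046)[:2];d=q-L;h=np.degrees(np.arctan2(d[1],d[0]))
        if np.linalg.norm(d)<.06: print(n,round(r['score'],2),q.round(4),'r',(np.linalg.norm(d)*1e3).round(1),'world',h.round(1),'clamp rad',np.radians(120-15-h).round(2))
E
python3 -c "
from m import *
pin('top');pin('side');hd('side');print(sense()['wrist_force'])"
```

```text
top 0.48 [0.53   0.3817] r 41.8 world 87.3 clamp rad 0.31
side 0.65 [0.5396 0.3822] r 43.8 world 74.6 clamp rad 0.53
side dial_post 0.87 r 23.6 heading 171.3
side dial_post 0.33 r 48.7 heading 128.5
side dial_index 0.55 r 46.1 heading 159.0
side collar_line 0.8 r 45.2 heading 155.7
[-0.24341306 -0.03079931  0.37674874]
```

>>> step_arm(
  linear=[
    [0,4,0],
    [0,4,0],
    [0,3,0],
    [0,2,0],
    [0,0,0],
    [0,0,0],
  ],
  delta_rot=[
    [0,0,0],
    [0,0,0],
    [0,0,0],
    [0,0,0],
    [0,0,0],
    [0,0,0],
  ],
  grip=[0,0,0,0,0,0],
)

```text
time_s: 21.85
tcp_pos: [0.533, 0.3702, 0.0097]
ee_rot: [[0.343, 0.939, -0.0], [0.939, -0.343, -0.001], [-0.001, 0.0, -1.0]]
wrist_force: [-0.2, -0.2, 0.4]
gripper_width: 0.007
gripper_force: 0.0
```

>>> step_arm(
  linear=[
    [0,1,0],
    [0,1,0],
    [0,0,0],
  ],
  delta_rot=[
    [0,0,0],
    [0,0,0],
    [0,0,0],
  ],
  grip=[0,0,0],
)

```text
time_s: 22.22
tcp_pos: [0.5345, 0.3697, 0.0097]
ee_rot: [[0.343, 0.939, -0.001], [0.939, -0.343, -0.001], [-0.001, -0.001, -1.0]]
wrist_force: [-1.6, 0.1, 0.5]
gripper_width: 0.005
gripper_force: 0.7
```

```bash
python3 -c "
from m import *
pin('top');pin('side');print(sense()['wrist_force'],sense()['tcp_pos'])"
```

```text
top 0.6 [0.5466 0.3668] r 32.6 world 55.3 clamp rad 0.87
side 0.55 [0.5447 0.3738] r 37.7 world 63.7 clamp rad 0.72
[-2.14865302 -0.37593405  0.17644482] [0.53454279 0.36987641 0.00965405]
```

>>> step_arm(
  linear=[
    [0,1,0],
    [0,1,0],
    [0,1,0],
    [0,0,0],
  ],
  delta_rot=[
    [0,0,0],
    [0,0,0],
    [0,0,0],
    [0,0,0],
  ],
  grip=[0,0,0,0],
)

```text
time_s: 22.92
tcp_pos: [0.5377, 0.3691, 0.0097]
ee_rot: [[0.343, 0.939, -0.0], [0.939, -0.343, -0.0], [-0.0, -0.0, -1.0]]
wrist_force: [-1.6, 0.6, -0.8]
gripper_width: 0.004
gripper_force: 0.8
```

>>> step_arm(
  linear=[
    [0,1,0],
    [0,1,0],
    [0,0,0],
  ],
  delta_rot=[
    [0,0,0],
    [0,0,0],
    [0,0,0],
  ],
  grip=[0,0,0],
)

```text
time_s: 23.3
tcp_pos: [0.5397, 0.3685, 0.0098]
ee_rot: [[0.343, 0.939, 0.0], [0.939, -0.343, 0.0], [0.0, 0.0, -1.0]]
wrist_force: [-1.3, -0.1, -0.1]
gripper_width: 0.006
gripper_force: 0.9
```

>>> step_arm(
  linear=[
    [0,1,0],
    [0,1,0],
    [0,0,0],
  ],
  delta_rot=[
    [0,0,0],
    [0,0,0],
    [0,0,0],
  ],
  grip=[0,0,0],
)

```text
time_s: 23.68
tcp_pos: [0.5407, 0.3678, 0.0097]
ee_rot: [[0.343, 0.939, -0.001], [0.939, -0.343, -0.0], [-0.001, -0.001, -1.0]]
wrist_force: [-4.3, -0.4, -0.0]
gripper_width: 0.006
gripper_force: 2.3
```

```bash
python3 -c "
from m import *
pin('top');pin('side');print(sense()['wrist_force'],sense()['tcp_pos'])"
```

```text
top 0.64 [0.5507 0.3656] r 34.2 world 48.4 clamp rad 0.99
side 0.44 [0.5533 0.3712] r 40.2 world 50.9 clamp rad 0.94
side 0.21 [0.5568 0.3457] r 29.4 world 11.1 clamp rad 1.64
[-5.00575611 -0.49329039  0.55163128] [0.54068493 0.36776295 0.00971811]
```

Force is rising, so the stop is near. I push a touch more, then back off, lift and check.

>>> step_arm(
  linear=[
    [0,1,0],
    [0,1,0],
    [0,1,0],
    [0,0,0],
  ],
  delta_rot=[
    [0,0,0],
    [0,0,0],
    [0,0,0],
    [0,0,0],
  ],
  grip=[0,0,0,0],
)

```text
time_s: 24.38
tcp_pos: [0.541, 0.3675, 0.0096]
ee_rot: [[0.342, 0.94, -0.005], [0.94, -0.342, -0.0], [-0.002, -0.004, -1.0]]
wrist_force: [-12.7, 2.5, 3.4]
gripper_width: 0.007
gripper_force: 6.5
```

>>> step_arm(
  linear=[
    [0,-8,0],
    [0,-15,0],
    [0,0,-40],
    [0,0,-50],
    [-50,0,-50],
    [-50,0,-50],
    [-50,0,0],
    [-40,0,0],
    [0,0,0],
    [0,0,0],
  ],
  delta_rot=[
    [0,0,0],
    [0,0,0],
    [0,0,0],
    [0,0,0],
    [0,0,0],
    [0,0,0],
    [0,0,0],
    [0,0,0],
    [0,0,0],
    [0,0,0],
  ],
  grip=[0,0,0,0,0,0,0,0,0,0],
)

```text
time_s: 25.62
tcp_pos: [0.4622, 0.2077, 0.1889]
ee_rot: [[0.343, 0.94, 0.002], [0.94, -0.343, 0.001], [0.002, 0.002, -1.0]]
wrist_force: [0.6, 0.1, 0.7]
gripper_width: 0.002
gripper_force: 0.0
```

```bash
python3 -c "
from m import *
print(sense()['tcp_pos'],sense()['wrist_force'])
for n in('wrist','top','side'): pin(n)
for n in('wrist','top','side'): lines(cap(n),135,180)
hd('wrist')
c=cap('wrist')
for k in('solder_wick','jar_grease','tape_roll_b'):print(k,[ray(c,r['point'],0).round(3) for r in landmark_of('wrist',k)[:2]])"
```

```text
[0.46223726 0.20765077 0.18885179] [0.56851446 0.12934993 0.72496601]
wrist 0.7 [0.5514 0.3662] r 35.2 world 48.2 clamp rad 0.99
side 0.54 [0.5507 0.3725] r 39.7 world 55.1 clamp rad 0.87
index 156.4 depth 120.0 base 229.0
collar 157.9 depth 109.0 base 234.0
to go 1.5
index 168.0 depth 73.0 base 97.0
collar 160.5 depth 28.0 base 52.0
to go -7.5
index 154.5 depth 148.0 base 247.0
collar 156.8 depth 77.0 base 254.0
to go 2.3
wrist dial_post 0.86 r 35.7 heading 153.2
wrist dial_index 0.81 r 50.8 heading 149.6
wrist collar_line 0.66 r 53.4 heading 155.1
solder_wick [array([0.402, 0.29 , 0.   ])]
jar_grease [array([0.411, 0.199, 0.   ])]
tape_roll_b [array([0.604, 0.297, 0.   ])]
```

```bash
python3 -c "
from station import *
print(finish_job())"
```

```text
the job is handed in; nothing more can be done
None
```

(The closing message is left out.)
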